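# Level the wash-and-fold counter scale

### The arm

A 6-joint arm with a two-finger parallel gripper is mounted at the origin on the work surface. World frame = base frame: x ahead of the robot, y to its left, z up, the work surface at z = 0. Lengths are in m, angles in rad, forces in N, time in s.
With the tool pointing down it reaches from about 0.375 to 0.9 m from the base axis. Payload 3.1 kg.
Tool frame: the origin (TCP) lies midway between the tips of the shut fingers; the grasp point (between the pads) lies 19 mm behind it; z points along the fingers, y is the line along which they close (so a half turn about z gives the same grasp; the last joint's range is limited). The gripper opens to 85 mm and grips with 20 to 120 N. Pads are 22 mm wide; open, the fingers measure 114 mm over their backs; the gripper's body (76 mm by 85 mm) begins 54 mm behind the grasp point. The pads swing forward as they close: fully open they stand 13 mm farther back than shut.
Start: joints at [-0.178, 0.527, 1.433, -0, 1.181, -0.178], TCP at [0.625, 0, 0.231] pointing down, gripper open.
Joint ranges: [-3.08, 3.08], [-0.75, 2.2], [0.22, 2.44], [-1.43, 4.57], [0, 2.65], [-2.85, 2.85]. Speed limits (rad/s): [2.79, 2.79, 3.14, 3.14, 3.14, 3.14].

### API

Orientations are given as a unit quaternion [x, y, z, w].
In Python, from station import manip gives the robot as it stands.
- The arm moves only by the tool drive_tool, never from a script. Its argument "motion" is a list that holds one entry, the list of rows, each a list of 5 numbers: the finger opening in mm, from 0 to 85.4, then the shift along the tool's x, y, z in units of 30 mm (1.0 is 30 mm), then the turn about the tool's z in units of 8 degrees (1.0 is 8 degrees). In form: [[[fingers, x, y, z, yaw], ...]]. A call has 1 to 10 rows; each row is the pose to reach, as a shift and turn from the pose commanded when the call began, along the tool's axes at that moment; what a row does not reach only later rows make up. A row lasts 1/10 s, in which the tool goes at most 50 mm and 8.59 degrees, less where a joint would pass 70% of its speed; a pose out of reach is approached as far as the arm can. A call with a gripper value outside its range is refused whole. The fingers move at their own pace and stop on an object; "squeeze" is the grip in N (left out, the last holds). Time passes only in rows, so rows that repeat a pose let the fingers close. It gives the time, the measured TCP pose, the force, the opening and the grip force at its end, in the units of the state.
- manip.sense(): the state, without advancing time (a new reading comes with each control period).
- manip.snapshot(name): name is "scene" or "side" or "wrist"; returns the picture (420x560x3 uint8, red, green, blue); there is no depth.
- manip.camera_model(name): a dict with "fov_y" (degrees; the focal length in pixels is half the picture's height over the tangent of half this angle, whatever the lens; pixels are square), "cx", "cy" (the principal point, pixels), "k1" (the pictures are not rectified: a ray, as slopes to the right and down, at radius r is drawn at 1 + k1 r^2 times it, then the intrinsics apply), "origin" and "orientation" of the camera in the world. Camera axes: x right, y up, looking along -z (the intrinsics and any distortion apply to the point x, -y, -z); pixel columns grow to the right and rows downward; lengths in m; the calibration is good to about 2 mm. A picture is of the moment at which its call begins: read the wrist's pose just before it. camera_model takes no time and is no camera call; for the wrist camera it gives the pose at the moment of the call.
- manip.sign_off(): hands the job in; it is judged then, once.
The state is a dict: "t": time; "q": joint angles; "qd": joint speeds; "tau": joint torques, N m; "tcp_pos": TCP position; "tool_rot": TCP orientation; "force": force on the tool from outside, world axes, zero at the start; "ft_torque": the same for the moment, N m; "finger_gap": opening from 0.0 (shut) to 1.0 (fully open); "gripper_force": force on a finger pad.
Only numpy, scipy, OpenCV 4.12 (cv2) and the standard library are available. Lean on these libraries where they do the work, as an engineer would, in place of code of your own. Each camera call takes 0.05 s, during which the arm holds its last target. There are 200 camera calls.

### The job

Level the counter scale: lay the spirit level on the middle of its tray, pointing at the display pillar, with one end run in about 45 mm under the overhanging display head, and press it down flat; only then turn the wing knob of the levelling foot until the bubble sits midway between the two lines. Finally press the level down onto the tray again with about 10 N and finish while still pressing, with the bubble centred. Leave everything else on the counter where it is.

Things in the scene. Friction and masses are not known exactly. Their poses are not given: they have to be found in the camera images.
- level: loose spirit level: aluminium bar 240 x 24 x 40 mm (x, y, z), about 0.3 kg, black end caps, yellow vial flush in the middle of its top face. Origin: centre of its underside; x along its length, z up. Starts flat on the counter. Either end may go under the head. All of the top is solid and can be pressed.
- bubble (a joint): place (m) of the white bubble (17 mm long) in the vial along the level's x; 0 = midway between the two black lines, travel 16.5 mm each way, centred = within 3.5 mm. It floats to the higher end, 7.7 mm per 0.01 rad of tilt, settling in 1 s. With the level in its place it starts 6 to 14 mm off, towards the pillar.
- tray: the scale's tray: flat steel plate 190 x 300 x 14 mm, top about 70 mm above the counter, hinged under the head, carried at the other end by the levelling foot, which has sunk: that end starts 0.4 to 1.1 degrees low. Origin on the hinge axis, 100 mm from tray_seat towards the pillar and 10 mm below the tray's top.
- tray_seat (a point): point on the tray's top, mid-width, where the level's middle belongs: its end is then 50 mm under the head. y axis along the tray to the pillar (robot's left), x across, away from the robot, z up off the tray. Tray ends at y = -170 mm; pillar's wall at y = +150 mm. Allowed for the level's middle: y -25 to +30 mm, x +-30 mm, its length within 0.2 rad of y.
- head_edge (a point): middle of the lower front edge of the overhanging white display head on the pillar, 65 mm above the tray and 70 mm beyond tray_seat; same axes. The head is fixed, 200 mm wide (x), 55 mm high, and covers everything from here on in +y. The level passes below it; keep the gripper's body clear.
- foot_grip (a point): on the upright axis of the levelling foot's black wing knob, y = -225 mm from tray_seat: bar 46 mm long (point x), 12 thick (y), 28 high, top 6 mm above this point, on a 42 mm disc 22 mm below. Turns with the knob. Clockwise from above lifts that end and the knob: per rad 2.3 mm, 0.007 rad of tilt, bubble 5.4 mm. 0.12 N m, stays put. 1.1 to 2.6 rad needed.
- jug: bystander: white jug, 90 mm diameter, 170 mm high, upright; origin at its underside. Leave alone.
- flask: bystander: clear bottle, 64 mm diameter, 190 mm high, upright; origin at its underside. Leave alone.
- cup: bystander: white measuring cup, 72 mm diameter, 70 mm high; origin at its underside. Leave alone.
- screwdriver: bystander: screwdriver lying on the counter beyond the level. Leave alone.
- coins: bystander: grey coin tray 100 x 120 x 35 mm; origin at its underside. Leave alone.
- brush: bystander: brush lying on the counter near the robot. Leave alone.
Mind the look-alikes: they are no part of the job. What is shaped like the level but red is not meant.

How it is judged:
On the way, in this order (a step that is already met when the one before it is completed fails the run):
1. the level lies in its place on the tray, one end at least 25 mm under the display head, and is pressed down flat (at least 6 N on the tray), the tray not yet levelled (y of level in the frame of tray_seat between -0.025 and 0.035 m and x of level in the frame of tray_seat between -0.03 and 0.03 m and z of level in the frame of tray_seat between -0.004 and 0.004 m and angle between the x axis of level and the y axis of tray_seat, either way round below 0.2 rad and angle between the z axis of level and the z axis of tray_seat, either way round below 0.02 rad and contact force between level and tray above 6 N), for 0.15 s.
2. the foot is turned until the bubble stands centred, the level lying in its place (y of level in the frame of tray_seat between -0.025 and 0.035 m and x of level in the frame of tray_seat between -0.03 and 0.03 m and z of level in the frame of tray_seat between -0.004 and 0.004 m and angle between the x axis of level and the y axis of tray_seat, either way round below 0.2 rad and angle between the z axis of level and the z axis of tray_seat, either way round below 0.02 rad and value of joint bubble between -0.0035 and 0.0035 m and angle between tray_seat's own z axis and vertical below 0.006 rad), for 0.3 s.
At the end, for the whole second after the job is handed in: Level flat on the tray, its middle -25 to +35 mm along and within 30 mm across from tray_seat, yaw within 0.2 rad; bubble within 3.5 mm of the middle, tray within 0.006 rad of level; gripper pressing the level so that it bears on the tray with 6 to 35 N, its weight included (all of step 2 and contact force between level and tray between 6 and 35 N and contact force between level and the fingers above 2 N); the arm keeps its last pose, push and grip.
It fails at once if a bystander is moved more than 30 mm (distance of any of jug, flask, cup, screwdriver, coins, brush from where it was at the start of the episode above 0.03 m).
It also fails if it takes over 72 s, if anything falls off the work surface, if the arm or the gripper's body presses on something with over 40 N, if the wrist force passes 120 N, or if a joint passes its speed limit or range.

## Working session

There is one attempt and no reset: what is moved stays moved. The work goes in short steps, Python scripts to look and compute and a tool call to move; the robot and the scene stay as the last step left them, time stands still between calls to the robot, and variables do not carry over. Pictures are saved under pics/ and viewed, at most 10 in all, crops included, and the job is handed in when it is done.

Besides the shell and the picture viewer there is one more tool, called after "Call:" as a command line: name --argument value ..., lists and objects as JSON in quotes. drive_tool: Moves the arm, as the interface text tells. Its arguments: {"type":"object","properties":{"motion":{"type":"array","items":{"type":"array","items":{"type":"array","items":{"type":"number"}}}},"squeeze":{"type":"number"}},"required":["motion"]}

```bash
mkdir -p pics
cat > h.py <<'E'
import numpy as np, cv2
from scipy.spatial.transform import Rotation as R
from station import manip
def snap(name,fn,crop=None,s=1):
    im=manip.snapshot(name)[:,:,::-1]
    if crop: im=im[crop[1]:crop[3],crop[0]:crop[2]]
    if s!=1: im=cv2.resize(im,None,fx=s,fy=s,interpolation=cv2.INTER_CUBIC)
    cv2.imwrite('pics/'+fn,im)
def K(c):
    f=210/np.tan(np.radians(c['fov_y']/2)); return f
def ray(c,u,v):
    f=K(c); d=np.array([(u-c['cx'])/f,(v-c['cy'])/f]); s=d.copy()
    for _ in range(30): s=d/(1+c['k1']*(s@s))
    return np.array(c['origin']),R.from_quat(c['orientation']).apply([s[0],-s[1],-1])
def at_z(c,u,v,z):
    o,d=ray(c,u,v); return o+d*(z-o[2])/d[2]
def proj(c,p):
    q=R.from_quat(c['orientation']).inv().apply(np.array(p)-c['origin'])
    s=np.array([q[0],-q[1]])/-q[2]; s=s*(1+c['k1']*(s@s)); return s*K(c)+[c['cx'],c['cy']]
def tri(*obs):
    A=np.zeros((3,3));b=np.zeros(3)
    for c,u,v in obs:
        o,d=ray(c,u,v);d=d/np.linalg.norm(d);M=np.eye(3)-np.outer(d,d);A+=M;b+=M@o
    return np.linalg.solve(A,b)
E
python3 - <<'E'
from h import *
for n in('scene','side','wrist'): print(n,manip.camera_model(n))
snap('scene','a.png');snap('side','b.png');snap('wrist','c.png')
print(manip.sense())
a=[cv2.imread('pics/%s.png'%k) for k in 'ab']
E
```

```text
scene {'fov_y': 53.1721096169779, 'cx': 280.1170025375626, 'cy': 216.13515985567668, 'k1': -0.023187940222146108, 'origin': array([1.30330539, 0.59343333, 0.75377038]), 'orientation': array([0.20619487, 0.4425532 , 0.77971261, 0.3920186 ])}
side {'fov_y': 45.59745895122619, 'cx': 285.0129686836804, 'cy': 211.56172378247288, 'k1': -0.18678564170464942, 'origin': array([-0.14431026, -0.83891022,  0.77462876]), 'orientation': array([ 0.45258737, -0.15983718, -0.29119369,  0.82754032])}
wrist {'fov_y': 60.52510312625063, 'cx': 280.17380459650235, 'cy': 214.12158538103466, 'k1': -0.012144970753592792, 'origin': array([0.62525422, 0.08047903, 0.37275655]), 'orientation': array([-1.57220932e-01,  1.35707405e-03,  1.11426735e-04,  9.87562517e-01])}
{'t': 0.15, 'q': array([-1.78507595e-01,  5.28296016e-01,  1.43360540e+00,  1.43958606e-05,
        1.18142379e+00, -1.78494637e-01]), 'qd': array([ 2.72077359e-05, -1.55297954e-03, -2.62701061e-03,  3.23972758e-04,
        7.85629547e-04, -8.54863784e-04]), 'tau': array([ 1.17890530e-03, -4.42742836e+01, -1.78276026e+01, -2.15643640e-04,
        5.61750654e-03, -9.84718270e-06]), 'tcp_pos': array([6.24446068e-01, 1.28676989e-04, 2.30532590e-01]), 'tool_rot': array([ 7.07113033e-01,  7.07099998e-01, -4.88588006e-04, -7.15374803e-04]), 'force': array([-4.42257662e-04, -2.82295214e-01,  1.01424125e+00]), 'ft_torque': array([ 0.03686785,  0.04023636, -0.0245508 ]), 'gripper_force': 0.0, 'finger_gap': 1.0010750764836494}
```

View pics/a.png

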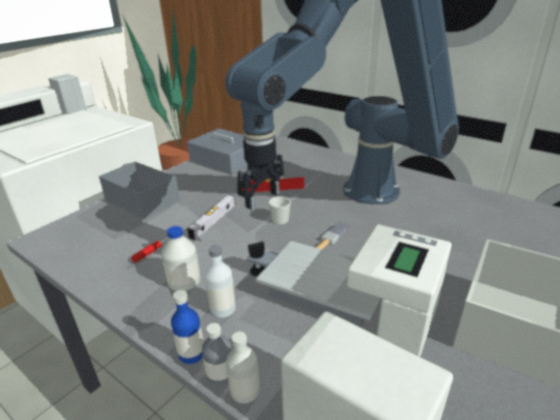

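View pics/b.png

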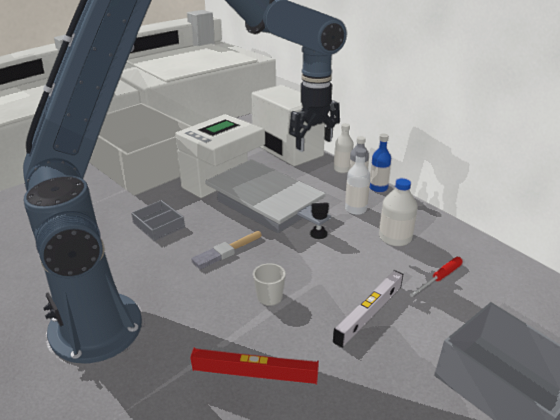

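The side view shows the level (grey bar, yellow vial) from about (340,335) to (398,278) and the red decoy at the bottom. The scale is at (170–330, 110–240), with the knob at (319,215). I'll enlarge crops for measuring.

Run:
```python
import cv2,numpy as np
b=cv2.imread('pics/b.png');a=cv2.imread('pics/a.png')
f=lambda im,x,y,w,h,s:cv2.resize(im[y:y+h,x:x+w],None,fx=s,fy=s,interpolation=cv2.INTER_CUBIC)
# each 400x300 tile, scale 4 => 100x75; 
t=[f(b,320,265,100,75,4) if 0 else f(b,325,265,100,75,4),f(b,170,110,200,150,2),f(a,170,190,100,75,4),f(a,240,210,200,150,2)]
cv2.imwrite('pics/d.png',np.vstack([np.hstack(t[:2]),np.hstack(t[2:])]))
```

```text
(no output)
```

View pics/d.png

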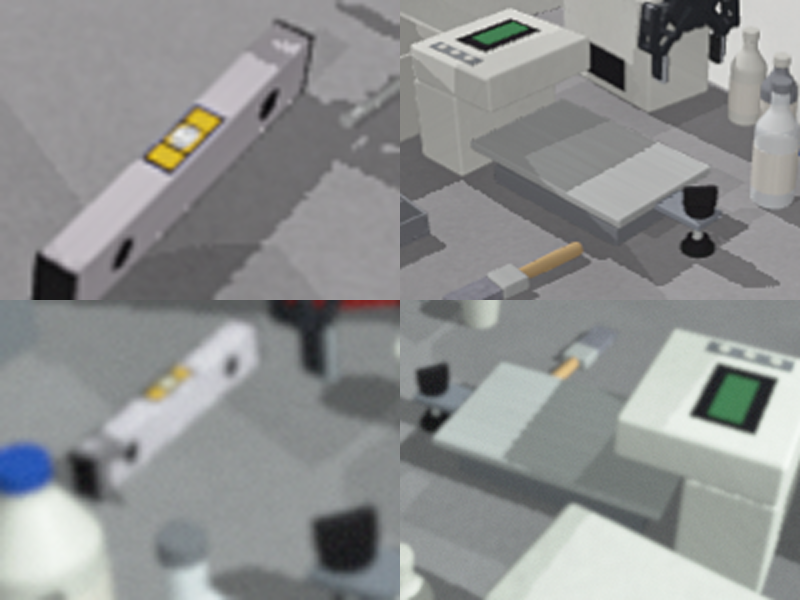

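View pics/c.png

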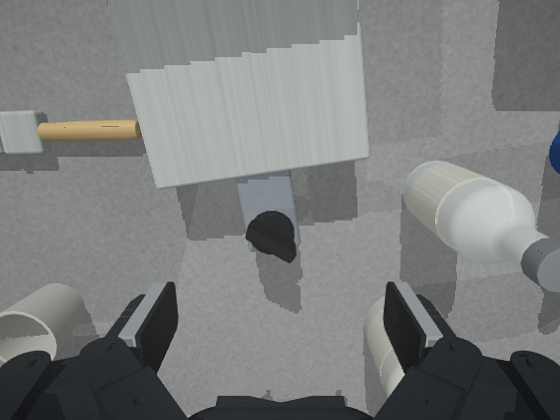

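Run:
```python
from h import *
S=manip.camera_model('side');C=manip.camera_model('scene');W=manip.camera_model('wrist')
g=lambda x,y:(325+x/4,265+y/4)
print('vial tri',tri((S,*g(183,137)),(C,212,210.75)), at_z(S,*g(183,137),.04))
for p in[(37,250),(80,272),(275,22),(313,37)]: print('lvl',at_z(S,*g(*p),.04))
for p in[(157,187),(368,157)]: print('tray end',at_z(W,*p,.067))
for p in[(620,220),(708,165)]: print('tray side',at_z(S,170+(p[0]-400)/2,110+p[1]/2,.067))
print('tray tri',tri((S,280,220),(W,157,187)),tri((S,324,192.5),(W,368,157)))
for p in[(127,72),(357,3)]: print('edge',at_z(W,*p,.069))
# head edge bottom front: scene crop (617,455),(775,500) ; side (483,109),(588,68)
for p in[(483,109),(588,68)]: print('head',at_z(S,170+(p[0]-400)/2,110+p[1]/2,.135))
for p in[(617,455),(775,500)]: print('headC',at_z(C,240+(p[0]-400)/2,210+(p[1]-300)/2,.135))
im=cv2.imread('pics/c.png')[190:280,220:320]
b=cv2.imread('pics/b.png')[190:250,290:350]
cv2.imwrite('pics/e.png',np.hstack([cv2.resize(cv2.convertScaleAbs(im,alpha=2.5,beta=10),(440,396),interpolation=2),cv2.resize(cv2.convertScaleAbs(b,alpha=2.5,beta=10),(360,396),interpolation=2)]))
```

```text
vial tri [ 0.49738741 -0.33487807  0.04125267] [ 0.49956776 -0.3348442   0.04      ]
lvl [ 0.38065516 -0.34586192  0.04      ]
lvl [ 0.38680787 -0.37070789  0.04      ]
lvl [ 0.61322694 -0.30161518  0.04      ]
lvl [ 0.61996554 -0.32492746  0.04      ]
tray end [0.51690051 0.00538169 0.067     ]
tray end [0.69937099 0.03163363 0.067     ]
tray side [ 0.51363378 -0.00126154  0.067     ]
tray side [0.69581978 0.0307767  0.067     ]
tray tri [0.51638145 0.00384451 0.06334774] [0.69866632 0.03211823 0.06571821]
edge [0.50358802 0.0992688  0.069     ]
edge [0.68217878 0.14735948 0.069     ]
head [0.47466057 0.25860177 0.135     ]
head [0.66998959 0.27423235 0.135     ]
headC [0.66412329 0.27351121 0.135     ]
headC [0.630704   0.43871267 0.135     ]
```

View pics/e.png

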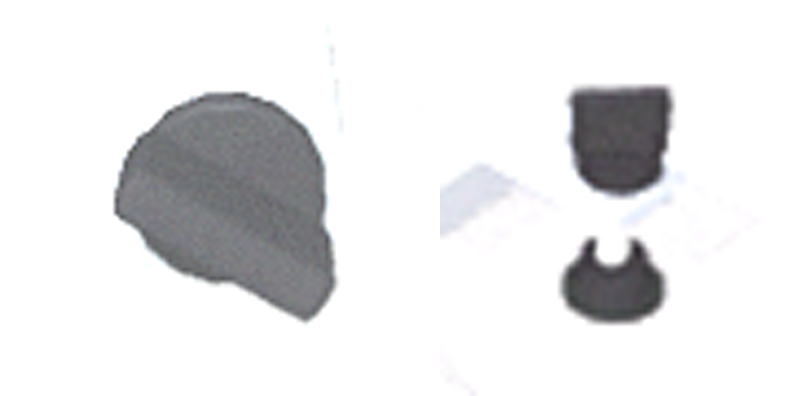

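```bash
cat >> h.py <<'E'
def go(p,yaw,s=None):
    "tool-axis shift and turn units to reach TCP p with tool x at world yaw (tool down)"
    s=manip.sense(); M=R.from_quat(s['tool_rot']); m=M.as_matrix()
    y0=np.arctan2(m[1,0],m[0,0]); d=(np.array(p)-s['tcp_pos'])@m
    dy=-(yaw-y0); dy=(dy+np.pi)%(2*np.pi)-np.pi
    print('tcp',s['tcp_pos'].round(4),'yaw',round(y0,3),'q6',s['q'][5].round(2),'shift',(d/.03).round(2),'turn',round(np.degrees(dy)/8,2),'F',s['force'].round(1),'gap',round(s['finger_gap'],3))
E
python3 - <<'E'
from h import *
S=manip.camera_model('side');C=manip.camera_model('scene');W=manip.camera_model('wrist')
w=(W,271.1,245.2); s=(S,320,204); c=(C,256.5,244)
print(tri(w,s,c),tri(w,s),tri(w,c),at_z(W,*w[1:],.09),at_z(S,*s[1:],.09))
g=lambda x,y:(220+x/4.4,190+y/4.4)
for p in[(115,212),(305,320),(335,275)]:print(at_z(W,*g(*p),.09))
go([.474,-.340,.15],.19)
E
```

```text
[ 0.6156106  -0.03771752  0.09450085] [ 0.61691566 -0.03837302  0.09316115] [ 0.61666115 -0.03511451  0.09812515] [ 0.6169746  -0.03984519  0.09      ] [ 0.62024479 -0.03459875  0.09      ]
[ 0.59590671 -0.03343536  0.09      ]
[ 0.63260991 -0.05625967  0.09      ]
[ 0.63837836 -0.04660433  0.09      ]
tcp [6.244e-01 1.000e-04 2.305e-01] yaw 1.571 q6 -0.18 shift [-11.34  -5.01   2.69] turn 9.89 F [-0.  -0.3  1. ] gap 1.001
```

Call:
drive_tool --motion '[[[85, -11.3, -5, 0, 9.9], [85, -11.3, -5, 0, 9.9], [85, -11.3, -5, 0, 9.9], [85, -11.3, -5, 0, 9.9], [85, -11.3, -5, 0, 9.9], [85, -11.3, -5, 0, 9.9], [85, -11.3, -5, 0, 9.9], [85, -11.3, -5, 1, 9.9], [85, -11.3, -5, 2, 9.9], [85, -11.3, -5, 2.5, 9.9]]]' --squeeze 60

```text
t: 1.15
tcp_pos: [0.473, -0.339, 0.1537]
tool_rot: [0.996, 0.091, -0.001, -0.002]
force: [0.2, 1.4, -0.5]
finger_gap: 0.991
gripper_force: 0.0
```

Run:
```python
from h import *
W=manip.camera_model('wrist'); snap('wrist','f.png')
print(W['origin'],W['orientation'])
for x in(-.12,0,.12): print(proj(W,[.4985+.982*x,-.335+.189*x,.04]))
print(proj(W,manip.sense()['tcp_pos']))
go([.474,-.340,.008],.19)
```

```text
[ 0.55251048 -0.32435209  0.29586622] [-0.12086779  0.10294745 -0.63143611  0.75900016]
[283.23317893 317.95562917]
[282.39268564 175.48489709]
[281.25933656 -14.15597491]
[278.31151876 284.9594334 ]
tcp [ 0.4725 -0.3377  0.1519] yaw 0.184 q6 0.57 shift [0.06 0.12 4.8 ] turn -0.04 F [-0.1  1.4 -0.9] gap 0.996
```

View pics/f.png

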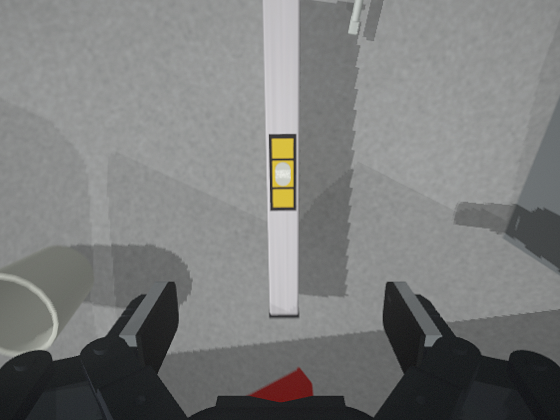

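The vial centre is at (283,174) and the near end at (284,316), both within 2 px of prediction. The level is aligned, so I'll descend and grip.

Call:
drive_tool --motion '[[[85, 0, 0.1, 1.6, 0], [85, 0, 0.1, 3.2, 0], [85, 0, 0.1, 4.3, 0], [85, 0, 0.1, 4.75, 0], [20, 0, 0.1, 4.75, 0], [20, 0, 0.1, 4.75, 0], [20, 0, 0.1, 4.75, 0], [20, 0, 0.1, 4.75, 0], [20, 0, 0.1, 4.75, 0], [20, 0, 0.1, 4.75, 0]]]' --squeeze 60

```text
t: 2.2
tcp_pos: [0.4764, -0.3426, 0.0158]
tool_rot: [0.996, 0.094, 0.001, 0.001]
force: [-0.0, 1.3, 6.9]
finger_gap: 0.268
gripper_force: 60.9
```

Call:
drive_tool --motion '[[[20, 0, 0, 0, 0], [20, 0, 0, 0, 0], [20, 0, 0, -0.3, 0], [20, 0, 0, -1, 0], [20, 0, 0, -2, 0], [20, 0, 0, -3.5, 0], [20, 0, 0, -5, 0], [20, 0, 0, -6, 0], [20, 0, 0, -6, 0], [20, 0, 0, -6, 0]]]'

```text
t: 3.2
tcp_pos: [0.475, -0.3414, 0.194]
tool_rot: [0.996, 0.094, -0.0, 0.0]
force: [-0.3, 0.7, -3.9]
finger_gap: 0.27
gripper_force: 59.7
```

Run:
```python
from h import *
snap('wrist','g.png')
yaw=.146; u=np.array([-np.sin(yaw),np.cos(yaw),0])
print(manip.sense()['t'])
for z in(.20,.076): go(np.array([.583,.187,z])-.025*u,yaw+np.pi/2)
```

```text
3.25
tcp [ 0.4744 -0.3407  0.1925] yaw 0.189 q6 0.57 shift [  6.82 -15.77  -0.22] turn -10.95 F [-0.5  0.3 -3.6] gap 0.269
tcp [ 0.4744 -0.3407  0.1925] yaw 0.189 q6 0.57 shift [  6.83 -15.76   3.92] turn -10.95 F [-0.5  0.3 -3.6] gap 0.269
```

View pics/g.png

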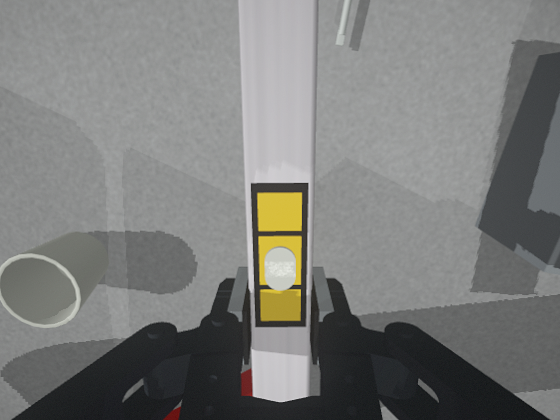

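The level is held centrally, with the vial at (280,255) between the pads. Next is a hover just in front of the head.

Run:
```python
from h import *
go([.5968,.093,.2],.146+np.pi/2)
```

```text
tcp [ 0.4744 -0.3407  0.1925] yaw 0.189 q6 0.57 shift [  6.72 -13.44  -0.22] turn -10.95 F [-0.5  0.3 -3.6] gap 0.269
```

Call:
drive_tool --motion '[[[20, 0.7, -1.3, -0.5, -1], [20, 1.3, -2.7, -0.7, -2], [20, 2, -4, -0.7, -3.1], [20, 2.7, -5.4, -0.7, -4.2], [20, 3.4, -6.7, -0.7, -5.3], [20, 4, -8.1, -0.7, -6.4], [20, 4.7, -9.4, -0.7, -7.5], [20, 5.4, -10.8, -0.7, -8.5], [20, 6, -12.1, -0.7, -9.5], [20, 6.7, -13.4, -0.7, -10.5]]]'

```text
t: 4.25
tcp_pos: [0.5957, 0.0925, 0.2115]
tool_rot: [0.675, 0.738, -0.002, -0.003]
force: [1.3, 0.1, -3.1]
finger_gap: 0.272
gripper_force: 59.8
```

Call:
drive_tool --motion '[[[20, 0, 0, 0, -0.5], [20, 0, 0, 0, -0.5], [20, 0, 0, 0, -0.5], [20, 0, 0, 0, -0.5]]]'

```text
t: 4.65
tcp_pos: [0.5968, 0.0896, 0.2135]
tool_rot: [0.652, 0.758, -0.001, -0.001]
force: [-0.4, -0.2, -2.4]
finger_gap: 0.266
gripper_force: 59.9
```

Run:
```python
from h import *
snap('side','i.png',(150,80,430,290),2.8)
go([.5968,.093,.101],.146+np.pi/2)
```

```text
tcp [0.5971 0.0895 0.214 ] yaw 1.722 q6 -0.19 shift [0.12 0.02 3.77] turn 0.04 F [ 0.5 -1.1 -3.7] gap 0.272
```

View pics/i.png

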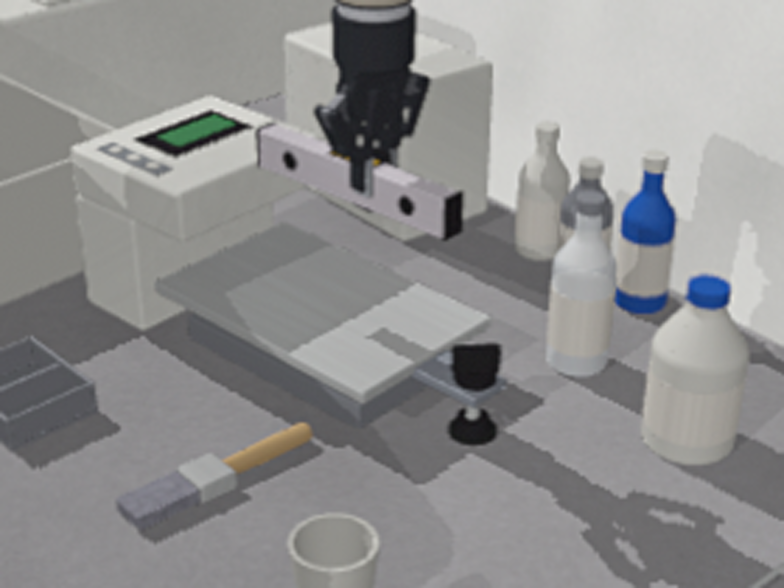

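The picture shows the level above the tray, lined up with it, its front end short of the head. I'll descend and slide it in.

Call:
drive_tool --motion '[[[20, 0.1, 0, 1.2, 0], [20, 0.1, 0, 2.4, 0], [20, 0.1, 0, 3.3, 0], [20, 0.1, 0, 3.75, 0], [20, 0.1, 0, 3.75, 0], [20, 0.7, 0, 3.75, 0], [20, 1.4, 0, 3.75, 0], [20, 2, 0, 3.75, 0], [20, 2.4, 0, 3.75, 0], [20, 2.4, 0, 3.75, 0]]]'

```text
t: 5.7
tcp_pos: [0.587, 0.164, 0.1038]
tool_rot: [0.65, 0.76, 0.001, 0.001]
force: [-0.3, -0.3, -2.9]
finger_gap: 0.266
gripper_force: 59.9
```

Call:
drive_tool --motion '[[[20, 0, 0, 0.1, 0], [20, 0, 0, 0.2, 0], [20, 0, 0, 0.3, 0], [20, 0, 0, 0.35, 0], [20, 0, 0, 0.35, 0], [20, 0, 0, 0.35, 0]]]'

```text
t: 6.3
tcp_pos: [0.5867, 0.1615, 0.0916]
tool_rot: [0.651, 0.759, -0.0, -0.0]
force: [0.0, 0.2, -3.7]
finger_gap: 0.266
gripper_force: 59.9
```

Call:
drive_tool --motion '[[[20, 0, 0, 0.1, 0], [20, 0, 0, 0.15, 0], [20, 0, 0, 0.2, 0], [20, 0, 0, 0.2, 0], [20, 0, 0, 0.2, 0]]]'

```text
t: 6.8
tcp_pos: [0.5866, 0.1618, 0.086]
tool_rot: [0.651, 0.759, 0.0, 0.0]
force: [-0.0, -1.5, -2.3]
finger_gap: 0.271
gripper_force: 60.3
```

Call:
drive_tool --motion '[[[20, 0, 0, 0.05, 0], [20, 0, 0, 0.1, 0], [20, 0, 0, 0.15, 0], [20, 0, 0, 0.2, 0], [20, 0, 0, 0.2, 0]]]'

```text
t: 7.3
tcp_pos: [0.5869, 0.1616, 0.0837]
tool_rot: [0.651, 0.759, 0.0, 0.001]
force: [-6.8, -3.0, 20.4]
finger_gap: 0.27
gripper_force: 63.2
```

Call:
drive_tool --motion '[[[20, 0, 0, -0.2, 0], [50, 0, 0, -0.2, 0], [50, 0, 0, -0.2, 0], [50, 0, 0, -0.2, 0], [50, 0, 0, -1, 0], [50, 0, 0, -1.7, 0], [50, 0, 0, -1.9, 0], [0, 0, 0, -1.9, 0], [0, 0, 0, -1.9, 0], [0, 0, 0, -1.9, 0]]]'

```text
t: 8.3
tcp_pos: [0.5858, 0.1617, 0.1355]
tool_rot: [0.651, 0.759, -0.001, -0.001]
force: [0.1, -0.1, 0.2]
finger_gap: 0.079
gripper_force: 0.0
```

Call:
drive_tool --motion '[[[0, 0.3, 0, 0.1, 0], [0, 0.3, 0, 0.2, 0], [0, 0.3, 0, 0.3, 0], [0, 0.3, 0, 0.4, 0], [0, 0.3, 0, 0.5, 0], [0, 0.3, 0, 0.5, 0]]]'

```text
t: 8.9
tcp_pos: [0.5849, 0.1705, 0.1212]
tool_rot: [0.651, 0.759, -0.0, -0.0]
force: [-1.3, 0.3, -0.0]
finger_gap: 0.001
gripper_force: 0.0
```

Run:
```python
from h import *
snap('wrist','j.png')
go([.5866,.1616,.11],.146+np.pi/2)
W=manip.camera_model('wrist'); print(proj(W,[.583,.187,.11]),proj(W,[.573,.256,.135]),at_z(W,280,214,.11))
```

```text
tcp [0.5851 0.1705 0.1215] yaw 1.724 q6 -0.05 shift [-0.3   0.    0.38] turn 0.05 F [-0.7  0.5 -0.7] gap 0.004
[279.6884371  241.62235957] [281.34629084  77.70570597] [0.58109769 0.20027411 0.11      ]
```

View pics/j.png

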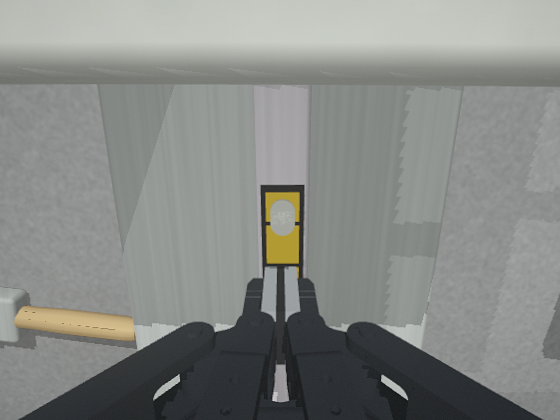

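The vial spans about (262–303, 185–~292), so the level's middle is near row 242, matching the predicted seat at 241.6. The bubble is at (283,217), about 12 mm towards the head, so the knob needs roughly 2.2 rad. Now I'll press.

Call:
drive_tool --motion '[[[0, 0, 0, 0.1, 0], [0, 0, 0, 0.2, 0], [0, 0, 0, 0.3, 0], [0, 0, 0, 0.4, 0], [0, 0, 0, 0.4, 0]]]'

```text
t: 9.45
tcp_pos: [0.5849, 0.1706, 0.1092]
tool_rot: [0.651, 0.759, -0.0, -0.0]
force: [-0.7, -0.2, 0.3]
finger_gap: -0.002
gripper_force: 0.0
```

Call:
drive_tool --motion '[[[0, 0, 0, 0.05, 0], [0, 0, 0, 0.1, 0], [0, 0, 0, 0.1, 0], [0, 0, 0, 0.1, 0]]]'

```text
t: 9.85
tcp_pos: [0.5854, 0.1707, 0.1082]
tool_rot: [0.651, 0.759, 0.0, 0.0]
force: [-2.0, -0.7, 6.1]
finger_gap: -0.001
gripper_force: 3.5
```

Call:
drive_tool --motion '[[[0, 0, 0, 0.05, 0], [0, 0, 0, 0.05, 0], [0, 0, 0, 0.05, 0], [0, 0, 0, 0.05, 0]]]'

```text
t: 10.25
tcp_pos: [0.5855, 0.1707, 0.1081]
tool_rot: [0.651, 0.759, 0.0, 0.001]
force: [-3.5, -1.0, 14.4]
finger_gap: -0.001
gripper_force: 7.3
```

Step 1's press is done (14 N). Next is the knob: lift, move above it, then check its pose by image code.

Run:
```python
from h import *
go([.6165,-.037,.16],2.586)
```

```text
tcp [0.5855 0.1707 0.1081] yaw 1.725 q6 -0.05 shift [-7.   -0.04 -1.73] turn -6.17 F [-3.5 -1.  14.4] gap -0.001
```

Call:
drive_tool --motion '[[[0, 0, 0, -1, 0], [0, 0, 0, -2, 0], [45, -1.4, 0, -2, -1], [45, -2.8, 0, -2, -2], [45, -4.2, 0, -2, -3.1], [45, -5.6, 0, -2, -4.2], [45, -7, 0, -2, -5.2], [45, -7, 0, -2, -6.2], [45, -7, 0, -2, -6.2], [45, -7, 0, -2, -6.2]]]'

```text
t: 11.25
tcp_pos: [0.6171, -0.0365, 0.1652]
tool_rot: [0.274, 0.962, 0.0, -0.0]
force: [-0.3, -0.1, 0.7]
finger_gap: 0.524
gripper_force: 0.0
```

Run:
```python
from h import *
W=manip.camera_model('wrist'); im=manip.snapshot('wrist')[:,:,::-1]; cv2.imwrite('pics/k.png',im)
go([.6165,-.037,.071],2.586)
print('pred top',proj(W,[.6165,-.037,.094]))
g=im.max(2); m=(g<60).astype(np.uint8)
n,l,s,c=cv2.connectedComponentsWithStats(m)
for i in range(1,n):
    if s[i,4]>150: print(s[i],c[i])
y=int(proj(W,[.6165,-.037,.094])[1]);x=int(proj(W,[.6165,-.037,.094])[0])
# ascii map around knob
sub=g[y-75:y+75:5,x-70:x+70:4]
for r in sub: print(' '.join('%3d'%v for v in r))
```

```text
tcp [ 0.617  -0.036   0.1652] yaw 2.588 q6 -1.26 shift [-0.   -0.04  3.14] turn 0.02 F [ 0.6 -0.1  0.3] gap 0.527
pred top [277.79892277 228.55534921]
[453  37  34  25 218] [469.6146789   48.73394495]
[393 101  49  40 780] [415.08461538 119.02307692]
[ 248  186   58   76 2868] [276.47977685 218.35041841]
[    0   270   560   150 34082] [279.70257027 374.6464116 ]
158 122 124 122 123 120 122 122 119 122 121 119 120 121 119 124 123 126 123 122 121 114 140 151 155 156 156 152 155 121 120 135 153 152 151
157 159 160 126 123 123 123 121 120 120 121 125 124 121 122 119 121 125 121 118 111 152 155 154 155 155 155 154 129 122 120 121 137 154 152
158 156 163 163 124 123 119 119 117 122 120 118 127 122 120 120 122 123 115 138 154 156 155 156 155 154 153 153 154 119 119 121 118 136 152
163 157 155 158 156 123 123 119 122 121 123 124 121 122 125  42  46 115 152 156 157 156 154 156 154 153 153 154 153 156 120 121 121 120 136
157 159 158 159 160 151 121 119 121 118 122 123 126  50  47  67 138 153 153 153 152 154 153 154 153 153 152 153 154 154 151 156 120 122 119
157 160 157 156 149 157 160 128 12
[... 2765 characters left out ...]

161 154 155 149  54  46 157 154 156 158 158 156 156 159 156 154 156 158 156 158 154 159 159 156 157 166 164 158 155 163 150 149  45  51 154
157 153 154  46  50  51 156 159 153 157 158 156 152 155 161 156 157 158 159 159 159 159 157 157 155 158 160 159 160 159 158 148  44  54 148
154 154 158  52  52  51 158 157 161 160 152 155 160 157 158 156 152 154 155 153 155 156 156 157 160 158 159 161 157 157 161 145  47  47  65
153 155 101  53  50  50 156 156 157 156 157 161 158 155 155 155 157 157 154 156 156 156 155 158 156 159 156 155 154 154 158 131  45  47  50
153 154  51  49  50  54 160 155 156 156 157 158 154 159 154 158 156 156 159 156 157 158 156 162 157 160 162 159 162 163 156 118  45  47  50
```

The bar is vertical in the image at columns 268–287, centre 277.5 against a predicted 277.8. It is well aligned, so I'll descend and grip.

Call:
drive_tool --motion '[[[45, 0, 0, 1, 0], [45, 0, 0, 2, 0], [45, 0, 0, 2.8, 0], [45, 0, 0, 3.1, 0], [45, 0, 0, 3.1, 0], [5, 0, 0, 3.1, 0], [5, 0, 0, 3.1, 0], [5, 0, 0, 3.1, 0], [5, 0, 0, 3.1, 0], [5, 0, 0, 3.1, 0]]]' --squeeze 40

```text
t: 12.3
tcp_pos: [0.6169, -0.0393, 0.0741]
tool_rot: [0.272, 0.962, -0.002, 0.0]
force: [-4.2, -8.5, 2.9]
finger_gap: 0.126
gripper_force: 42.1
```

Call:
drive_tool --motion '[[[5, 0, -0.07, 0, 0], [5, 0, -0.07, -0.01, 1], [5, 0, -0.07, -0.02, 2], [5, 0, -0.07, -0.03, 3], [5, 0, -0.07, -0.04, 4], [5, 0, -0.07, -0.05, 5], [5, 0, -0.07, -0.06, 6], [5, 0, -0.07, -0.08, 7], [5, 0, -0.07, -0.09, 8], [5, 0, -0.07, -0.09, 8]]]'

```text
t: 13.3
tcp_pos: [0.6159, -0.0397, 0.0766]
tool_rot: [0.741, 0.672, -0.001, 0.001]
force: [-3.8, -4.0, 6.2]
finger_gap: 0.131
gripper_force: 42.4
```

Call:
drive_tool --motion '[[[5, 0, 0, -0.01, 1], [5, 0, 0, -0.02, 2], [5, 0, 0, -0.03, 3], [5, 0, 0, -0.04, 4], [5, 0, 0, -0.05, 5], [5, 0, 0, -0.05, 5], [5, 0, 0, -0.05, 5], [5, 0, 0, -0.05, 5], [5, 0, 0, -0.05, 5], [5, 0, 0, -0.05, 5]]]'

```text
t: 14.3
tcp_pos: [0.6153, -0.0394, 0.0782]
tool_rot: [0.926, 0.379, -0.001, 0.0]
force: [-4.6, -3.2, 8.2]
finger_gap: 0.136
gripper_force: 42.6
```

Run:
```python
from h import *
S=manip.camera_model('side');C=manip.camera_model('scene')
go([.6165,-.037,.079],2.586)
t=[]
for n,c in(('side',S),('scene',C)):
    im=manip.snapshot(n)[:,:,::-1]; cv2.imwrite('pics/l_%s.png'%n,im)
    u,v=proj(c,[.583,.187,.11]); print(n,u,v, [proj(c,[.583-.146*d,.187+.989*d,.11]) for d in(-.02,.02)])
    x,y=int(u)-25,int(v)-18
    t.append(cv2.resize(im[y:y+37,x:x+50],(400,296),interpolation=2))
W=manip.camera_model('wrist');im=manip.snapshot('wrist')[:,:,::-1]; cv2.imwrite('pics/l_w.png',im); print('w',proj(W,[.583,.187,.11]))
cv2.imwrite('pics/m.png',np.vstack([np.hstack(t),cv2.resize(im,(800,300))]))
```

```text
tcp [ 0.6153 -0.0394  0.0782] yaw 0.777 q6 0.55 shift [ 0.08 -0.03 -0.03] turn -12.96 F [-4.6 -3.2  8.2] gap 0.136
side 257.990681945678 170.26352717395594 [array([262.97415202, 172.5207978 ]), array([253.09161353, 168.04577568])]
scene 333.44729762491227 263.6893228537159 [array([325.98280019, 261.41479813]), array([341.03271747, 266.00017645])]
w [-425.02864626 -117.4701821 ]
```

Call:
drive_tool --motion '[[[5, 0, 0, -0.01, 1], [5, 0, 0, -0.01, 1], [5, 0, 0, -0.01, 1], [45, 0, 0, -0.01, 1], [45, 0, 0, -0.01, 1], [45, 0, 0, -0.01, 1], [45, 0, 0, -1, 1], [45, 0, 0, -2, 1], [45, 0, 0, -3, 1], [45, 0, 0, -3, 1]]]'

```text
t: 15.45
tcp_pos: [0.6197, -0.0391, 0.171]
tool_rot: [0.95, 0.313, 0.004, 0.003]
force: [-0.1, -1.1, 0.9]
finger_gap: 0.526
gripper_force: 0.0
```

Run:
```python
from h import *
go([.596,.10,.165],1.717)
```

```text
tcp [ 0.6197 -0.0391  0.171 ] yaw 0.636 q6 0.69 shift [ 2.12 -4.2   0.18] turn -7.74 F [-0.1 -1.1  0.9] gap 0.526
```

Call:
drive_tool --motion '[[[45, 0.4, -0.8, 0, -1], [45, 0.8, -1.6, 0, -2], [45, 1.2, -2.4, 0, -3], [45, 1.6, -3.2, 0, -4], [45, 2.1, -4.2, 0, -5], [45, 2.1, -4.2, 0, -6], [45, 2.1, -4.2, 0, -7], [45, 2.1, -4.2, 0, -7.7], [45, 2.1, -4.2, 0, -7.7], [45, 2.1, -4.2, 0, -7.7]]]'

```text
t: 16.45
tcp_pos: [0.5919, 0.1003, 0.1658]
tool_rot: [0.657, 0.754, -0.0, -0.0]
force: [-0.3, 0.1, 0.4]
finger_gap: 0.525
gripper_force: 0.0
```

```bash
cat >> h.py <<'E'
def bub(fn=None):
    W=manip.camera_model('wrist'); im=manip.snapshot('wrist')[:,:,::-1]
    if fn: cv2.imwrite('pics/'+fn,im)
    p=proj(W,[.583,.187,.11]); h=cv2.cvtColor(im,cv2.COLOR_BGR2HSV)
    y=cv2.inRange(h,(18,120,60),(35,255,255)); n,l,s,c=cv2.connectedComponentsWithStats(y)
    for i in range(1,n):
        if s[i,4]>40: print('yellow',s[i])
    x0=int(round(p[0])); r0=int(p[1])
    for r in range(r0-60,r0+61,2):
        q=im[r,x0-2:x0+3].mean(0); e=im[r,x0-15:x0-10].mean(0); print(r,q.astype(int),e.astype(int))
    print('pred',p)
E
python3 - <<'E'
from h import *
bub('n.png'); go([.596,.1,.165],1.717)
E
```

```text
yellow [271  31  31  30 921]
yellow [272  64  30  41 546]
yellow [273 107  29  28 782]
22 [149 146 148] [147 144 146]
24 [96 96 97] [116 114 116]
26 [42 44 44] [42 44 44]
28 [44 45 46] [45 45 47]
30 [44 40 39] [44 42 42]
32 [ 46 140 162] [ 47 114 131]
34 [ 45 140 162] [ 46 113 129]
36 [ 46 141 163] [ 46 112 128]
38 [ 46 141 163] [ 47 113 129]
40 [ 46 141 163] [ 46 113 128]
42 [ 45 141 163] [ 46 113 129]
44 [ 46 142 163] [ 46 108 123]
46 [ 47 142 163] [ 45 107 122]
48 [ 46 141 163] [ 45 107 122]
50 [ 46 142 163] [ 45 107 123]
52 [ 46 142 163] [ 46 108 123]
54 [ 45 141 163] [ 46 101 115]
56 [ 45 141 164] [ 45 102 116]
58 [ 46 142 164] [ 45 102 115]
60 [ 44 142 165] [ 46 105 120]
62 [150 156 154] [44 44 43]
64 [145 152 150] [44 49 52]
66 [145 152 150] [ 45  99 112]
68 [146 152 150] [ 45  97 109]
70 [145 152 150] [ 43  96 109]
72 [145 152 150] [ 43  93 105]
74 [153 160 159] [ 45  94 105]
76 [152 160 158] [ 45  94 106]
78 [151 158 155] [ 44  94 106]
80 [153 160 158] [ 44  94 106]
82 [152 159 158] [45 87 98]
84 [149 156 153] [45 88 99]
86 [145 152 150] [44 88 98]
88 [145 151 150] [ 45  89 
[... 218 characters left out ...]
[44 58 63]
106 [43 41 40] [44 44 44]
108 [ 47 148 171] [44 73 81]
110 [ 47 142 164] [44 75 85]
112 [ 47 143 165] [44 74 82]
114 [ 49 144 165] [45 74 81]
116 [ 48 143 165] [44 73 81]
118 [ 48 142 165] [45 73 82]
120 [ 49 143 165] [45 68 74]
122 [ 48 143 165] [43 67 73]
124 [ 49 144 165] [45 69 74]
126 [ 49 143 165] [46 69 75]
128 [ 50 144 165] [49 70 76]
130 [ 49 141 163] [52 77 83]
132 [ 58 186 212] [57 81 88]
134 [53 70 77] [59 67 70]
136 [54 54 54] [65 64 64]
138 [48 48 49] [59 59 59]
140 [185 182 183] [166 162 164]
142 [198 195 197] [195 193 194]
pred [285.00962534  82.76161392]
tcp [0.592  0.1002 0.1659] yaw 1.709 q6 -0.16 shift [-0.02  0.13  0.03] turn -0.06 F [ 0.  -0.3  0.4] gap 0.525
```

The lines are at rows 62.5 and 105 (middle 84) and the bubble centre is at 78.5, about 2.7 mm towards the pillar. That is within tolerance but marginal, so I'll turn the knob about 0.45 rad more.

Run:
```python
from h import *
go([.6155,-.0395,.166],.636)
```

```text
tcp [0.592  0.1002 0.1659] yaw 1.709 q6 -0.16 shift [-4.72  0.14 -0.  ] turn 7.68 F [ 0.  -0.3  0.4] gap 0.525
```

Call:
drive_tool --motion '[[[45, -1, 0, 0, 1], [45, -2, 0, 0, 2], [45, -3, 0.1, 0, 3], [45, -4, 0.1, 0, 4], [45, -4.7, 0.1, 0, 5], [45, -4.7, 0.1, 0, 6], [45, -4.7, 0.1, 0, 7], [45, -4.7, 0.1, 0, 7.7], [45, -4.7, 0.1, 0, 7.7], [45, -4.7, 0.1, 0, 7.7]]]'

```text
t: 17.5
tcp_pos: [0.6148, -0.0391, 0.1664]
tool_rot: [0.95, 0.313, -0.0, -0.0]
force: [0.3, 0.7, 1.0]
finger_gap: 0.528
gripper_force: 0.0
```

Run:
```python
from h import *
go([.6155,-.0395,.078],.636)
```

```text
tcp [ 0.6148 -0.0391  0.1664] yaw 0.637 q6 0.69 shift [0.01 0.03 2.95] turn 0.0 F [0.3 0.7 1. ] gap 0.528
```

Call:
drive_tool --motion '[[[45, 0, 0, 1, 0], [45, 0, 0, 2, 0], [45, 0, 0, 2.7, 0], [45, 0, 0, 2.95, 0], [45, 0, 0, 2.95, 0], [5, 0, 0, 2.95, 0], [5, 0, 0, 2.95, 0], [5, 0, 0, 2.95, 0], [5, 0, 0, 2.95, 0], [5, 0, 0, 2.95, 0]]]'

```text
t: 18.5
tcp_pos: [0.6157, -0.039, 0.0795]
tool_rot: [0.95, 0.312, 0.001, 0.001]
force: [-0.9, 0.8, 6.5]
finger_gap: 0.13
gripper_force: 42.3
```

Call:
drive_tool --motion '[[[5, 0, 0, -0.01, 1], [5, 0, 0, -0.02, 2], [5, 0, 0, -0.03, 3], [5, 0, 0, -0.03, 3.3], [5, 0, 0, -0.03, 3.3], [5, 0, 0, -0.03, 3.3], [45, 0, 0, -0.03, 3.3], [45, 0, 0, -0.03, 3.3], [45, 0, 0, -0.03, 3.3], [45, 0, 0, -0.03, 3.3]]]'

```text
t: 19.5
tcp_pos: [0.6147, -0.0391, 0.0786]
tool_rot: [0.996, 0.087, -0.0, -0.0]
force: [0.5, 0.5, 0.9]
finger_gap: 0.527
gripper_force: 0.0
```

Call:
drive_tool --motion '[[[45, 0, 0, -1, 0], [45, 0, 0, -2, 0], [45, 0, 0, -3, 0], [45, 0, 0, -3, 0]]]'

```text
t: 19.9
tcp_pos: [0.6179, -0.0398, 0.1733]
tool_rot: [0.996, 0.087, 0.004, 0.002]
force: [0.4, -1.2, 1.1]
finger_gap: 0.528
gripper_force: 0.0
```

Run:
```python
from h import *
go([.592,.1002,.166],1.717)
```

```text
tcp [ 0.6179 -0.0398  0.1733] yaw 0.175 q6 1.15 shift [-0.04 -4.75  0.22] turn -11.05 F [ 0.4 -1.2  1.1] gap 0.528
```

Call:
drive_tool --motion '[[[45, 0, -0.5, 0, -1], [45, 0, -1, 0, -2], [45, 0, -1.6, 0, -3], [45, 0, -2.2, 0, -4], [45, 0, -2.8, 0, -5], [45, 0, -3.4, 0, -6], [0, 0, -4, 0, -7], [0, 0, -4.7, 0, -8], [0, 0, -4.7, 0, -9], [0, 0, -4.7, 0, -10]]]'

```text
t: 20.9
tcp_pos: [0.5894, 0.1006, 0.1677]
tool_rot: [0.705, 0.71, -0.001, -0.001]
force: [-0.7, -0.0, -0.8]
finger_gap: -0.0
gripper_force: 0.0
```

Call:
drive_tool --motion '[[[0, 0, 0, 0, -1], [0, 0, 0, 0, -1], [0, 0, 0, 0, -1], [0, 0, 0, 0, -1]]]'

```text
t: 21.3
tcp_pos: [0.5901, 0.0997, 0.1684]
tool_rot: [0.657, 0.754, -0.0, -0.0]
force: [0.0, -0.9, -0.7]
finger_gap: 0.002
gripper_force: 0.0
```

```bash
python3 - <<'E' | grep -v "^[0-9]* \[ *[0-9]* 14[0-4] 16"
from h import *
bub('o.png'); go([.5855,.1655,.125],1.717)
E
```

```text
yellow [275  30  31  31 913]
yellow [275  64  31  40 523]
yellow [276 106  30  27 780]
22 [147 145 146] [145 143 144]
24 [92 90 92] [101  99 101]
26 [42 43 44] [42 44 44]
28 [43 45 45] [43 44 44]
30 [42 35 34] [41 40 39]
34 [ 43 139 160] [ 44  95 108]
36 [ 44 138 160] [ 44  94 107]
38 [ 45 139 160] [ 43  95 107]
40 [ 45 139 160] [ 43  95 107]
42 [ 43 138 160] [ 44  95 107]
44 [ 43 138 160] [ 45  95 108]
46 [ 45 139 161] [ 44  91 103]
50 [ 45 139 161] [ 44  93 104]
52 [ 44 139 161] [ 43  91 104]
56 [ 43 139 161] [43 86 96]
60 [42 64 72] [41 60 65]
62 [43 43 43] [42 44 44]
64 [ 41 120 141] [43 70 77]
66 [114 147 153] [43 81 90]
68 [144 150 148] [43 81 90]
70 [143 149 147] [42 80 90]
72 [142 149 147] [41 79 89]
74 [142 150 148] [43 81 90]
76 [143 150 148] [42 80 90]
78 [149 156 154] [43 76 84]
80 [151 158 156] [42 76 84]
82 [146 154 152] [43 76 85]
84 [147 154 152] [42 76 84]
86 [145 152 150] [43 76 84]
88 [149 157 155] [42 72 80]
90 [142 149 147] [42 73 81]
92 [143 150 148] [42 73 80]
94 [143 149 148] [42 73 81]
96 [142 150 148] [43 73 81]
98 [144 150 147] [41 66 72]
100 [ 83 144 159] [43 67 73]
102 [ 44 134 155] [42 64 71]
104 [43 42 42] [43 44 43]
106 [ 45  91 106] [43 50 52]
128 [ 49 139 161] [60 78 83]
130 [ 57 182 207] [71 84 88]
132 [ 56 166 192] [69 81 85]
134 [53 52 52] [72 71 72]
136 [51 52 53] [76 75 76]
138 [142 140 141] [125 123 124]
140 [197 193 195] [195 192 193]
142 [195 192 194] [193 190 191]
pred [288.44580394  82.27275054]
tcp [0.5902 0.0997 0.1686] yaw 1.709 q6 -0.16 shift [2.19 0.15 1.45] turn -0.06 F [ 0.2 -0.  -0. ] gap -0.001
```

The bubble spans rows 65.5–100 (centre 82.8) and the lines' midpoint is 83, so it is centred. Now the final press.

Call:
drive_tool --motion '[[[0, 1, 0.1, 0, 0], [0, 2.1, 0.1, 0, 0], [0, 2.1, 0.1, 0.5, 0], [0, 2.1, 0.1, 1, 0], [0, 2.1, 0.1, 1.4, 0], [0, 2.1, 0.1, 1.6, 0], [0, 2.1, 0.1, 1.7, 0], [0, 2.1, 0.1, 1.7, 0], [0, 2.1, 0.1, 1.7, 0]]]'

```text
t: 22.25
tcp_pos: [0.585, 0.1624, 0.1184]
tool_rot: [0.656, 0.755, 0.0, 0.0]
force: [-0.2, 0.7, 0.1]
finger_gap: -0.003
gripper_force: 0.0
```

Call:
drive_tool --motion '[[[0, 0, 0, 0.1, 0], [0, 0, 0, 0.2, 0], [0, 0, 0, 0.25, 0], [0, 0, 0, 0.28, 0], [0, 0, 0, 0.28, 0], [0, 0, 0, 0.28, 0]]]'

```text
t: 22.85
tcp_pos: [0.5844, 0.1626, 0.1101]
tool_rot: [0.656, 0.755, -0.0, 0.0]
force: [-2.0, -0.4, 5.6]
finger_gap: 0.001
gripper_force: 2.7
```

Call:
drive_tool --motion '[[[0, 0, 0, 0.02, 0], [0, 0, 0, 0.03, 0], [0, 0, 0, 0.03, 0], [0, 0, 0, 0.03, 0], [0, 0, 0, 0.03, 0], [0, 0, 0, 0.03, 0], [0, 0, 0, 0.03, 0], [0, 0, 0, 0.03, 0], [0, 0, 0, 0.03, 0], [0, 0, 0, 0.03, 0]]]'

```text
t: 23.85
tcp_pos: [0.5845, 0.1626, 0.11]
tool_rot: [0.656, 0.755, 0.0, 0.0]
force: [-3.5, -0.8, 9.3]
finger_gap: -0.003
gripper_force: 5.1
```

Run:
```python
from h import *
print(manip.sense()['force']); snap('wrist','p.png',(200,150,360,290),5)
```

```text
[-3.50456916 -0.83793144  9.32782963]
```

View pics/p.png

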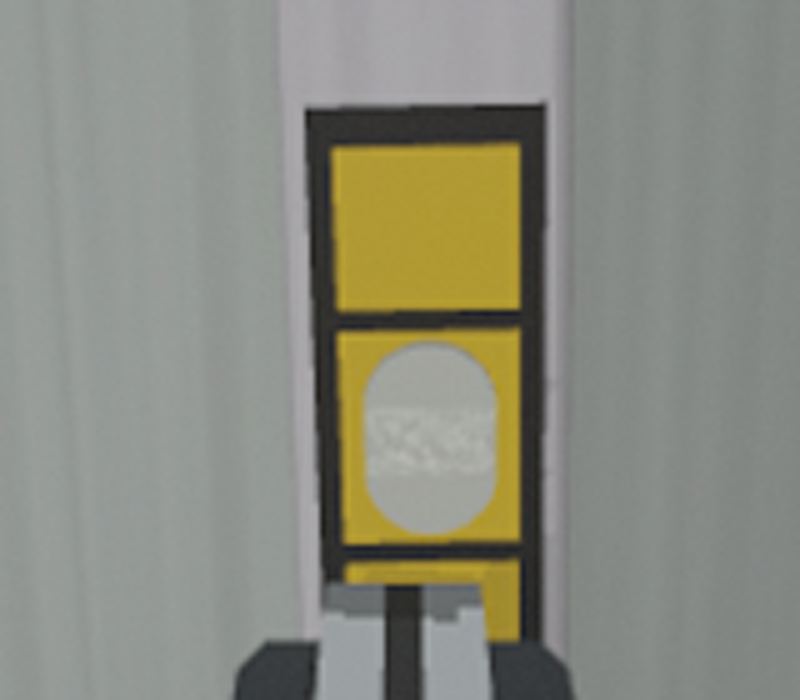

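The bubble (340–533) sits between the lines (320 and 551), centred, with 9.3 N of push plus the level's weight.

```bash
python3 -c "from station import manip; print(manip.sign_off())"
```

```text
the job is handed in; nothing more can be done
None
```

The job is handed in at about 24 s: the level lies under the display head in its place on the tray, the bubble is centred, and the gripper is still pressing at about 9 N; the sign-off returned no verdict.

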